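Shim the rocking carousel unit

TASK

The sample carousel unit rocks because its foot nearest the wooden wedge is too short: push the wedge along the bench, thin end first, under that foot until it is snug. Then press down firmly on the round pad on top of that corner for a moment to prove that the unit no longer rocks, and move clear. Only push and press with the fingers: do not lift or carry anything, do not shove the unit out of its place, and leave the other things on the bench alone.

Things in the scene. Friction and masses are not known exactly. Their poses are not given: they have to be found in the camera images.
- unit: White sample carousel unit, 220 (x) x 260 (y) mm, loose, 2-3 kg. Origin on the bench under its centre, x away from the robot, y left, z up. Housing 26 to 96 mm above the bench; carousel with tubes on it to 150 mm, probe post at back left to 190. Feet at x +-90, y +-110 mm, three on the bench; the one at x -90, y +110 is short: 2-3 N down on that corner rocks it 0.065 rad. Above 10 N sideways it may slide
- short_foot (a point): Lowest point of the short foot, a rubber dome 24 mm in diameter, 9 mm above the bench, 20 mm in from the side edge and from the front edge of the unit
- pad: Round rubber pad on top of the unit's corner over the short foot, 32 mm in diameter, 6 mm thick, standing on the housing 96 mm above the bench; origin at its underside centre
- pad_top (a point): Centre of the pad's top face, 102 mm above the bench
- wedge: Plain wooden wedge flat on the bench left of the unit, loose, 60 g, 110 mm long (x), 50 wide (y), evenly sloped from 2 mm thick at the tip (+x end) to 20 at its upright back face (-x end). Origin: underside centre. Tip starts roughly towards the short foot. Snug when the foot is about 10 mm ahead (+x) of the origin; resistance then climbs from under 1 N past 5 N in 2-3 mm. Stays where left
- reagent: Amber reagent bottle, 50 mm in diameter, 85 mm tall, left of the unit, farther from the robot than the wedge; leave alone. Origin under its centre
- spacer: Flat wooden block 40 x 60 x 12 mm in front of the unit, even in thickness, not the wedge; leave alone. Origin under its centre
- driver: Screwdriver lying on the right; leave alone. Origin under its centre
- beaker: Glass beaker, 70 mm in diameter, 85 mm tall, on the right; leave alone. Origin under its centre
- jar: White jar, 60 mm in diameter, 70 mm tall, on the far left; leave alone. Origin under its centre
- dish: Shallow glass dish, 90 mm in diameter, 15 mm tall, on the left near the robot; leave alone. Origin under its centre
Things that resemble listed ones, but are neither listed nor needed, are in the scene too. What is shaped like the wedge but red is not meant.

How it is judged:
By the outcome, as a careful person would: the job done as asked, in the order asked, and still so for the second after the job is handed in, with the robot touching nothing.
It also fails if it takes over 51 s, if anything falls off the work surface, if the arm or the gripper's body presses on something with over 40 N, if the wrist force passes 120 N, or if a joint passes its speed limit or range.

ROBOT

A 6-joint arm with a two-finger parallel gripper is mounted at the origin on the work surface. World frame = base frame: x ahead of the robot, y to its left, z up, the work surface at z = 0. Lengths are in mm, angles in rad, forces in N, time in s.
With the tool pointing down it reaches from about 400 to 825 mm from the base axis. Payload 7 kg.
Tool frame: the origin (TCP) lies midway between the tips of the shut fingers; the grasp point (between the pads) lies 19 mm behind it; y points along the fingers, x is the direction in which the jaws open and shut, and the axes are right-handed (so a half turn about y gives the same grasp; the last joint's range is limited). The gripper opens to 85 mm and grips with 20 to 120 N. Pads are 22 mm wide; open, the fingers measure 114 mm over their backs; the gripper's body (76 mm by 85 mm) begins 54 mm behind the grasp point. The pads swing forward as they close: fully open they stand 13 mm farther back than shut.
Start: joints at [0.288, 0.359, 0.012, 0, -1.224, -0.288], TCP at [674.978, -0.019, 231.302] pointing down, gripper open.
Joint ranges: [-3.07, 3.07], [-1.43, 2.12], [-1.02, 1.25], [-3.03, 1.67], [-3.05, -0], [-3.03, 3.03]. Speed limits (rad/s): [2.39, 2.39, 3.01, 3.14, 3.14, 3.14].

INTERFACE

Orientations are given as a rotation vector (axis times angle).
In Python, from station import manip gives the robot as it stands.
- The arm moves only by the tool carry_out, never from a script. Its argument "increments" is a list of rows, each an object with "dp": the shift along the world's x, y, z in m, a list of three; "delta_rot": the turn, a rotation vector about the world's x, y, z in rad, a list of three. A call has exactly 8 rows; each row is the pose to reach, as a shift and turn from the pose commanded when the call began; what a row does not reach only later rows make up. A row lasts 1/8 s, in which the tool goes at most 62.5 mm and 10.7 degrees, less where a joint would pass 70% of its speed; a pose out of reach is approached as far as the arm can. A call with a gripper value outside its range is refused whole. "hand" is the opening, from 0 (shut) to 1 (fully open), set as the call begins (left out, the last holds). The fingers move at their own pace and stop on an object; "grip_force" is the grip in N (left out, the last holds). Time passes only in rows, so rows that repeat a pose let the fingers close, or fill a call up. It gives the time, the measured TCP pose, the force and the opening at its end, in the units of the state.
- manip.read_state(): the state, without advancing time (a new reading comes with each control period).
- manip.camera(name): name is "scene" or "side" or "wrist"; returns a dict with "color" (384x512x3 uint8, red, green, blue), "vertical_fov" (degrees; the focal length in pixels is half the picture's height over the tangent of half this angle, whatever the lens; pixels are square), "cx", "cy" (the principal point, pixels), "position" and "orientation" of the camera in the world. Camera axes: x right, y down, z forward; pixel columns grow to the right and rows downward; lengths in mm; the calibration is good to about 2 mm. A picture is of the moment at which its call begins. There is no depth.
- manip.hand_in(): hands the job in, once; it reports no verdict.
The state is a dict: "clock": time; "joint_positions": joint angles; "joint_velocities": joint speeds; "effort": joint torques, N m; "tool_pos": TCP position; "orientation": TCP orientation; "force": force on the tool from outside, world axes, zero at the start; "torque": the same for the moment, N m; "grip_width": finger opening in mm.
Only numpy, scipy, OpenCV 4.12 (cv2) and the standard library are available. Lean on these libraries where they do the work, as an engineer would, in place of code of your own. Each camera call takes 0.05 s, during which the arm holds its last target. There are 200 camera calls.

## Working session

There is one attempt and no reset: what is moved stays moved. The work goes in short steps, Python scripts to look and compute and a tool call to move; the robot and the scene stay as the last step left them, time stands still between calls to the robot, and variables do not carry over. Pictures are saved under pics/ and viewed, about 8 in all and at most 12, crops included, and the job is handed in when it is done.

Besides the shell and the picture viewer there is one more tool, called after ">>>" as a command line: name --argument value ..., lists and objects as JSON in quotes. carry_out: Moves the arm, as the interface text tells. Its arguments: {"type":"object","properties":{"increments":{"type":"array"},"hand":{"type":"number"},"grip_force":{"type":"number"}},"required":["increments"]}

```bash
mkdir -p pics; cat > h.py <<'E'
import numpy as np, cv2
from scipy.spatial.transform import Rotation as R
from station import manip
def cam(n):
    c=manip.camera(n); c['bgr']=cv2.cvtColor(c['color'],cv2.COLOR_RGB2BGR)
    np.savez(f'{n}.npz',**{k:v for k,v in c.items()}); return c
def Rm(o):
    o=np.asarray(o,float)
    return o if o.shape==(3,3) else R.from_rotvec(o).as_matrix()
def foc(c): return c['color'].shape[0]/2/np.tan(np.radians(float(c['vertical_fov']))/2)
def ray(c,uv):
    d=np.array([(uv[0]-c['cx'])/foc(c),(uv[1]-c['cy'])/foc(c),1.]); return np.array(c['position'],float),Rm(c['orientation'])@d
def plane(c,uv,z):
    p,d=ray(c,uv); return p+d*(z-p[2])/d[2]
def proj(c,P):
    q=Rm(c['orientation']).T@(np.asarray(P,float)-c['position']); return q[:2]/q[2]*foc(c)+[c['cx'],c['cy']]
E
python3 - <<'E'
from h import *
s=manip.read_state(); print(s['clock'],s['tool_pos'],s['orientation'])
for n in ['scene','side','wrist']:
    c=cam(n); print(n,c['position'],c['orientation'],c['vertical_fov'],c['cx'],c['cy'])
    cv2.imwrite(f'pics/{n}0.png',cv2.resize(c['bgr'],(800,600),interpolation=cv2.INTER_CUBIC))
E
```

```text
0.0 [ 6.74532228e+02 -1.83426076e-03  2.30379913e+02] [ 1.63913246e-03 -2.22045574e+00  2.22070466e+00]
scene [1030.81018514  551.41382349  910.40712248] [-1.02706728 -2.48381688  0.98629955] 54.64521060289431 257.1228965181896 186.4029630008125
side [201.54204981 772.20528203 818.67121056] [-0.54094523  2.66186445 -1.20654352] 51.93130038771638 251.61586196879807 191.10698573236058
wrist [674.91405213 -71.66157175 372.99701678] [-1.23474133e-03 -3.10946481e+00 -4.47208436e-01] 62.98595326413206 257.89891953825753 192.29724137448918
```

View pics/scene0.png

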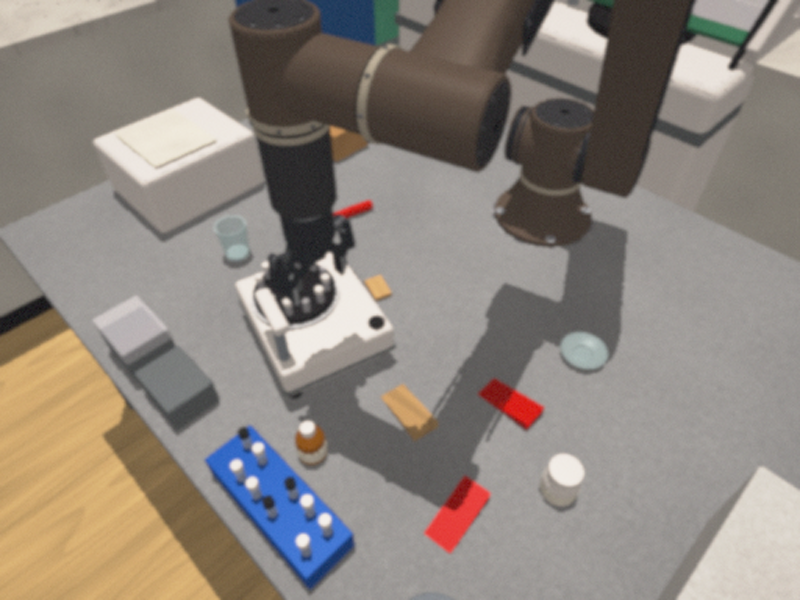

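View pics/side0.png

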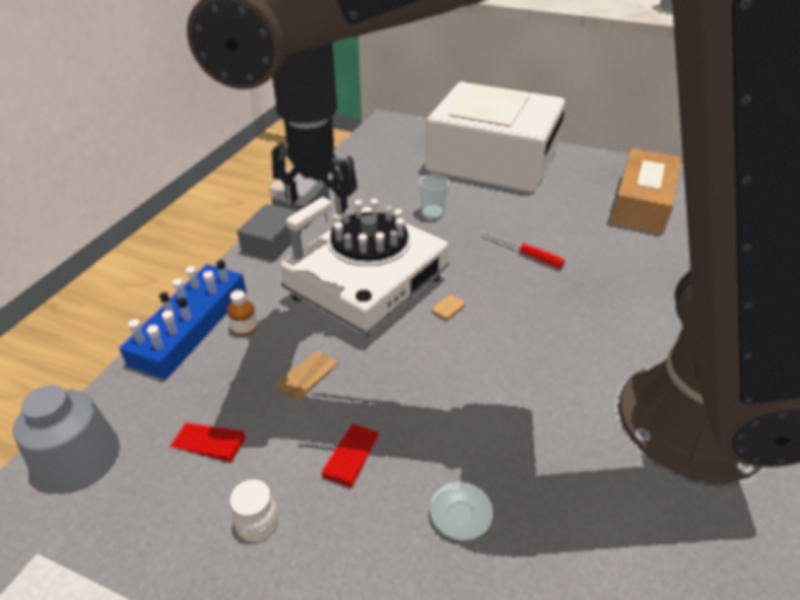

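Scene view (800 px): unit with black pad at (376,322); wooden wedge candidate at (408,410); the spacer is (378,288), red decoys at (511,402) and (458,513). In the side view the same wood piece is at (308,373), and the pad is at (363,295). The wood piece at (408,410) fits: wooden, left of the unit, and beside the pad corner. I'll confirm this in a crop and measure.

```bash
python3 - <<'E'
from h import *
L={n:dict(np.load(n+'.npz')) for n in ['scene','side']}
boxes={'scene':(205,175,305,295),'side':(165,165,285,265)}
outs=[]
for n,(a,b,c_,d) in boxes.items():
    c=L[n]; img=c['bgr']; 
    hsv=cv2.cvtColor(img,cv2.COLOR_BGR2HSV)
    m=cv2.inRange(hsv,(8,80,50),(25,255,255))
    cs,_=cv2.findContours(m,cv2.RETR_EXTERNAL,cv2.CHAIN_APPROX_NONE)
    for k in cs:
        if cv2.contourArea(k)<60: continue
        ctr=k.mean(0)[0]
        if not(a<ctr[0]<c_ and b<ctr[1]<d):continue
        r=cv2.approxPolyDP(k,3,True)[:,0]
        print(n,'wood',ctr,[ (tuple(int(v) for v in p),plane(c,p,0)[:2].round().tolist()) for p in r])
    m=cv2.inRange(hsv,(0,0,0),(180,255,45))
    cs,_=cv2.findContours(m,cv2.RETR_EXTERNAL,cv2.CHAIN_APPROX_NONE)
    for k in cs:
        A=cv2.contourArea(k); ctr=k.mean(0)[0]
        if 20<A<200 and a<ctr[0]<c_ and b<ctr[1]<d: print(n,'dark',A,ctr,plane(c,ctr,102).round(1))
    cr=cv2.resize(img[b:d,a:c_],None,fx=4,fy=4,interpolation=cv2.INTER_CUBIC); outs.append(cr)
h=max(o.shape[0] for o in outs)
cv2.imwrite('pics/crop1.png',cv2.resize(np.hstack([cv2.copyMakeBorder(o,0,h-o.shape[0],0,0,cv2.BORDER_CONSTANT) for o in outs]),None,fx=.9,fy=.9))
E
```

```text
scene wood [262.12048193 263.34939759] [((257, 246), [599.0, 111.0]), ((244, 254), [644.0, 104.0]), ((265, 281), [663.0, 207.0]), ((279, 269), [609.0, 209.0])]
scene wood [241.5       183.5952381] [((243, 176), [430.0, -127.0]), ((234, 179), [461.0, -139.0]), ((240, 191), [485.0, -83.0]), ((249, 188), [454.0, -72.0])]
side wood [195.54878049 239.7195122 ] [((215, 231), [600.0, 111.0]), ((202, 225), [645.0, 104.0]), ((177, 247), [668.0, 203.0]), ((191, 256), [617.0, 216.0])]
side dark 95.0 [271.47619048 175.9047619 ] [498.8 -63.7 102. ]
```

View pics/crop1.png

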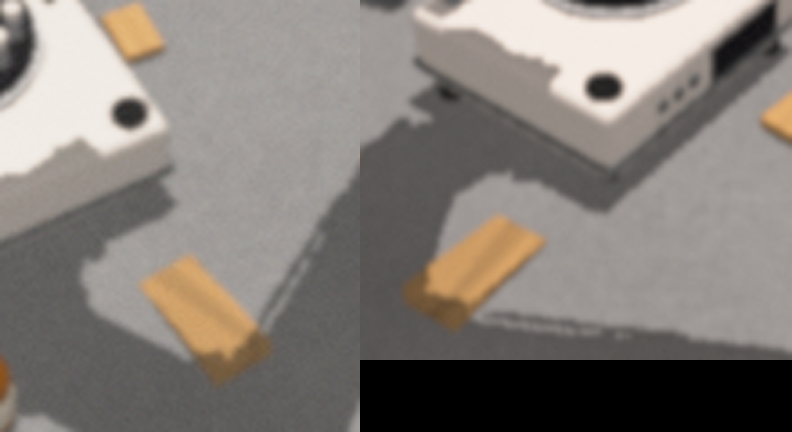

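The crop confirms it: a plain wooden wedge whose upright thick back is at the shadowed end, far from the unit (crop (235,365) scene, (430,310) side), with the thin tip facing the pad corner. Next I'll get the pad and unit pose.

```bash
python3 - <<'E'
from h import *
L={n:dict(np.load(n+'.npz')) for n in ['scene','side']}
guess={'scene':(240.6,206.4),'side':(232.8,189.2)}
rays=[]
for n,g in guess.items():
    c=L[n]; gray=cv2.cvtColor(c['bgr'],cv2.COLOR_BGR2GRAY)
    x,y=map(int,g); w=gray[y-9:y+10,x-9:x+10]; m=(w<85).astype(np.uint8)
    _,lab,st,ce=cv2.connectedComponentsWithStats(m); k=lab[9,9]; uv=ce[k]+[x-9,y-9]
    print(n,uv,st[k],plane(c,uv,102).round(1)); rays.append(ray(c,uv))
    # top face mask corners
    hsv=cv2.cvtColor(c['bgr'],cv2.COLOR_BGR2HSV)
(p1,d1),(p2,d2)=rays
t=np.linalg.lstsq(np.c_[d1,-d2],p2-p1,rcond=None)[0]; a,b=p1+t[0]*d1,p2+t[1]*d2; print('tri',a.round(1),b.round(1))
# unit corner pixels from viewed pictures (800px): top face corners
f=800/512
for n,pts in {'scene':[(392,332),(284,372),(236,282),(338,248)],'side':[(367,316),(283,262),(447,248)]}.items():
    for p in pts: print(n,p,plane(L[n],np.array(p)/f,96).round(0)[:2])
c=L['side'];cr=c['bgr'][120:220,170:300];cv2.imwrite('pics/unit_side.png',cv2.resize(cr,None,fx=6,fy=6,interpolation=cv2.INTER_CUBIC))
E
```

```text
scene [240.5 206. ] [ 6  6  8  7 44] [584.6  31.3 102. ]
side [232.30952381 188.66666667] [ 5  6  9  6 42] [579.1  31.2 102. ]
tri [581.7  27.9  96.8] [581.3  26.8  97.8]
scene (392, 332) [577.  66.]
scene (284, 372) [768.  -2.]
scene (236, 282) [ 705. -241.]
scene (338, 248) [ 500. -174.]
side (367, 316) [552.  73.]
side (283, 262) [764.  -3.]
side (447, 248) [ 490. -166.]
```

View pics/unit_side.png

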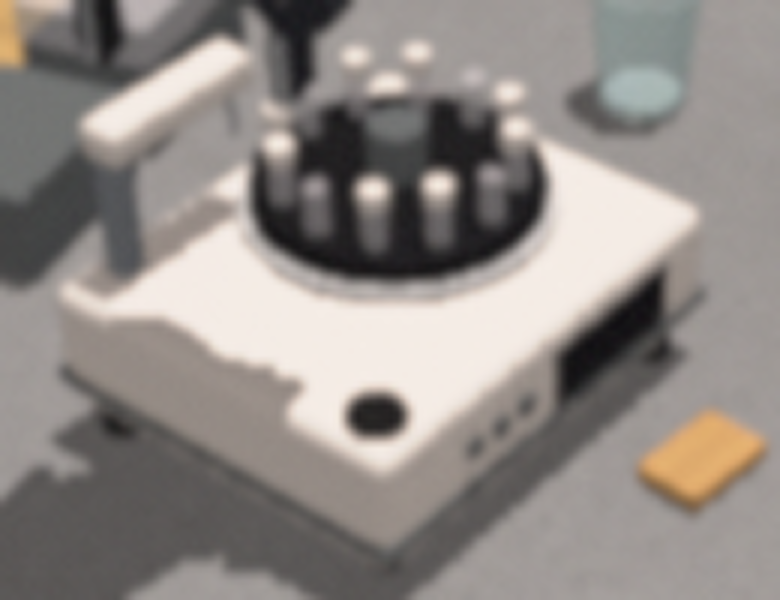

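>>> carry_out --increments '[{"dp":[-0.008,0.03,0],"delta_rot":[0,0,0]},{"dp":[-0.016,0.065,0],"delta_rot":[0,0,0]},{"dp":[-0.025,0.1,0],"delta_rot":[0,0,0]},{"dp":[-0.035,0.14,0],"delta_rot":[0,0,0]},{"dp":[-0.045,0.17,0],"delta_rot":[0,0,0]},{"dp":[-0.045,0.18,0],"delta_rot":[0,0,0]},{"dp":[-0.045,0.18,0],"delta_rot":[0,0,0]},{"dp":[-0.045,0.18,0],"delta_rot":[0,0,0]}]' --hand 0

```text
clock: 1.15
tool_pos: [630.2, 179.1, 231.1]
orientation: [-0.0, -2.221, 2.221]
force: [-0.3, -0.1, 0.1]
grip_width: 0.4
```

```bash
python3 - <<'E'
from h import *
s=manip.read_state(); print(s['clock'],s['tool_pos'].round(1),s['grip_width'],s['force'])
c=cam('wrist'); print(c['position'])
for p in [(582,30,0),(622,107,2)]: print(proj(c,p)*800/512)
img=c['bgr']; hsv=cv2.cvtColor(img,cv2.COLOR_BGR2HSV); m=cv2.inRange(hsv,(8,80,40),(25,255,255))
cs,_=cv2.findContours(m,cv2.RETR_EXTERNAL,cv2.CHAIN_APPROX_NONE)
for k in cs:
    if cv2.contourArea(k)<200: continue
    r=cv2.approxPolyDP(k,4,True)[:,0]
    print([(tuple((p*1.5625).astype(int)),plane(c,p,0)[:2].round().tolist(),plane(c,p,20)[:2].round().tolist()) for p in r])
cv2.imwrite('pics/w1.png',cv2.resize(img,(800,600),interpolation=cv2.INTER_CUBIC))
E
```

```text
1.15 [630.2 179.1 231.1] 0.392924043943036 [-0.29780517 -0.1497529   0.099289  ]
[630.29130328 107.51207081 373.66106356]
[473.55360742  39.09500421]
[414.82178489 155.95827369]
[((np.int64(0), np.int64(410)), [974.0, 315.0], [956.0, 304.0]), ((np.int64(3), np.int64(575)), [1012.0, 489.0], [992.0, 469.0]), ((np.int64(35), np.int64(548)), [974.0, 458.0], [956.0, 440.0])]
[((np.int64(387), np.int64(148)), [642.0, 102.0], [641.0, 102.0]), ((np.int64(359), np.int64(293)), [665.0, 212.0], [663.0, 206.0]), ((np.int64(421), np.int64(306)), [616.0, 222.0], [616.0, 216.0]), ((np.int64(451), np.int64(160)), [595.0, 111.0], [597.0, 110.0])]
[((np.int64(103), np.int64(110)), [845.0, 76.0], [833.0, 78.0]), ((np.int64(96), np.int64(118)), [850.0, 81.0], [838.0, 82.0]), ((np.int64(118), np.int64(123)), [835.0, 84.0], [824.0, 86.0]), ((np.int64(134), np.int64(142)), [826.0, 97.0], [815.0, 98.0]), ((np.int64(126), np.int64(162)), [834.0, 111.0], [823.0, 111.0]), ((np.int64(104), np.int64(168)), [851.0, 116.0], [839.0, 115.0]), ((np.int64(131), np.int64(182)), [833.0, 126.0], [822.0, 125.0]), ((np.int64(164), np.int64(176)), [808.0, 121.0], [798.0, 121.0]), ((np.int64(176), np.int64(150)), [796.0, 103.0], [787.0, 103.0]), ((np.int64(160), np.int64(115)), [804.0, 79.0], [795.0, 81.0]), ((np.int64(135), np.int64(104)), [821.0, 72.0], [811.0, 74.0])]
```

View pics/w1.png

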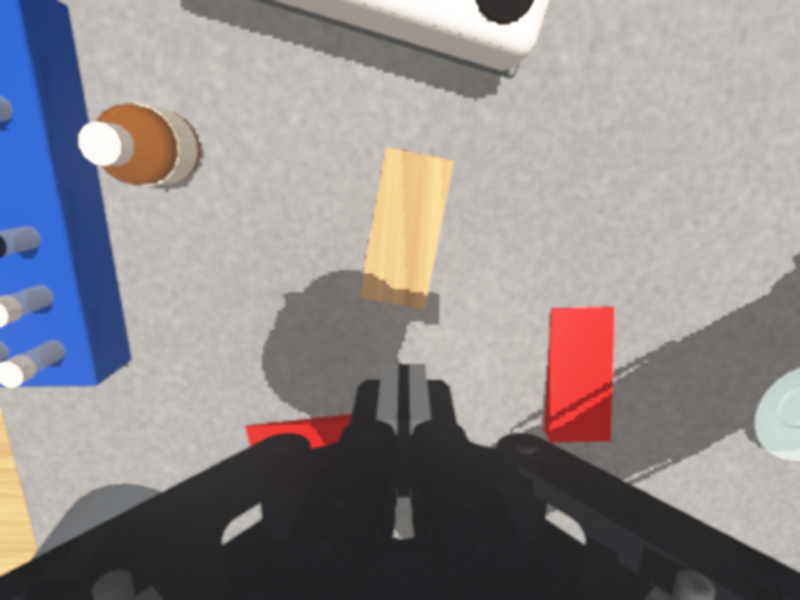

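Wrist view: wedge corners at (387,148), (451,160), (421,306), (359,293), so the origin is about (629,159) with heading 0.194 rad off -y. The foot is about 21 mm to the side of that line. I'll first nudge the +x flank with the shut fingers, turning it about 0.1 rad, and then push the back.

>>> carry_out --increments '[{"dp":[0.012,-0.008,-0.03],"delta_rot":[0,0,-0.05]},{"dp":[0.03,-0.02,-0.07],"delta_rot":[0,0,-0.1]},{"dp":[0.048,-0.031,-0.115],"delta_rot":[0,0,-0.15]},{"dp":[0.048,-0.031,-0.16],"delta_rot":[0,0,-0.2]},{"dp":[0.048,-0.031,-0.195],"delta_rot":[0,0,-0.2]},{"dp":[0.048,-0.031,-0.215],"delta_rot":[0,0,-0.2]},{"dp":[0.048,-0.031,-0.226],"delta_rot":[0,0,-0.2]},{"dp":[0.048,-0.031,-0.226],"delta_rot":[0,0,-0.2]}]'

```text
clock: 2.2
tool_pos: [678.2, 148.9, 5.4]
orientation: [-0.212, -2.116, 2.116]
force: [0.0, -0.4, 1.2]
grip_width: -0.3
```

>>> carry_out --increments '[{"dp":[-0.003,0.001,0],"delta_rot":[0,0,0]},{"dp":[-0.006,0.001,0],"delta_rot":[0,0,0]},{"dp":[-0.009,0.002,0],"delta_rot":[0,0,0]},{"dp":[-0.011,0.002,0],"delta_rot":[0,0,-0.02]},{"dp":[-0.013,0.003,0],"delta_rot":[0,0,-0.045]},{"dp":[-0.015,0.003,0],"delta_rot":[0,0,-0.07]},{"dp":[-0.018,0.003,0],"delta_rot":[0,0,-0.1]},{"dp":[-0.018,0.003,0],"delta_rot":[0,0,-0.1]}]'

```text
clock: 3.2
tool_pos: [659.8, 152.0, 5.3]
orientation: [-0.312, -2.06, 2.06]
force: [-0.2, 0.8, -0.9]
grip_width: -0.3
```

```bash
cat > look.py <<'E'
from h import *
import sys
def wedge():
    res=[]
    for n in ['scene','side','wrist']:
        c=cam(n); img=c['bgr']; hsv=cv2.cvtColor(img,cv2.COLOR_BGR2HSV); m=cv2.inRange(hsv,(8,80,40),(25,255,255))
        cs,_=cv2.findContours(m,cv2.RETR_EXTERNAL,cv2.CHAIN_APPROX_NONE)
        for k in cs:
            if cv2.contourArea(k)<60: continue
            P=plane(c,k.mean(0)[0],8)
            if not(520<P[0]<720 and 60<P[1]<240): continue
            r=cv2.approxPolyDP(k,3,True)[:,0]
            print(n,[(p.tolist(),plane(c,p,0)[:2].round().tolist(),plane(c,p,20)[:2].round().tolist()) for p in r])
s=manip.read_state(); print(s['clock'],s['tool_pos'].round(1),s['force'].round(2),s['grip_width'])
wedge()
E
python3 look.py
```

```text
3.2 [659.8 152.    5.3] [-0.2   0.81 -0.87] -0.33461981038199745
scene [([265, 253], [599.0, 145.0], [609.0, 154.0]), ([256, 262], [639.0, 148.0], [647.0, 156.0]), ([267, 280], [657.0, 209.0], [665.0, 216.0]), ([280, 268], [605.0, 209.0], [614.0, 216.0])]
side [([217, 232], [593.0, 112.0], [583.0, 128.0]), ([203, 226], [641.0, 107.0], [630.0, 123.0]), ([178, 247], [666.0, 202.0], [654.0, 216.0]), ([192, 256], [615.0, 215.0], [605.0, 229.0])]
wrist [([349, 322], [626.0, 212.0], [627.0, 195.0]), ([348, 331], [627.0, 218.0], [629.0, 200.0]), ([374, 348], [616.0, 234.0], [619.0, 214.0]), ([371, 336], [616.0, 225.0], [619.0, 206.0])]
wrist [([272, 137], [638.0, 101.0], [638.0, 99.0]), ([280, 242], [649.0, 154.0], [648.0, 144.0]), ([288, 249], [646.0, 159.0], [645.0, 149.0]), ([292, 271], [647.0, 172.0], [646.0, 160.0]), ([299, 281], [645.0, 179.0], [645.0, 166.0]), ([317, 286], [637.0, 185.0], [637.0, 171.0]), ([323, 278], [633.0, 181.0], [634.0, 168.0]), ([342, 278], [623.0, 184.0], [625.0, 170.0]), ([387, 301], [603.0, 205.0], [608.0, 189.0]), ([379, 127], [589.0, 111.0], [596.0, 108.0])]
```

>>> carry_out --increments '[{"dp":[-0.002,0.0,0],"delta_rot":[0,0,0]},{"dp":[-0.004,0.001,0],"delta_rot":[0,0,0]},{"dp":[-0.006,0.001,0],"delta_rot":[0,0,0]},{"dp":[-0.006,0.001,0],"delta_rot":[0,0,0]},{"dp":[0.02,0.0,0],"delta_rot":[0,0,0]},{"dp":[0.03,0.02,0.04],"delta_rot":[0,0,0]},{"dp":[0.02,0.06,0.09],"delta_rot":[0,0,0]},{"dp":[0.0,0.12,0.12],"delta_rot":[0,0,0]}]'

```text
clock: 4.35
tool_pos: [663.8, 264.2, 123.8]
orientation: [-0.316, -2.061, 2.058]
force: [1.2, 0.4, -0.7]
grip_width: -0.1
```

```bash
python3 look.py; python3 - <<'E'
from h import *
c=dict(np.load('wrist.npz'));print(c['position'],c['orientation'])
cv2.imwrite('pics/w2.png',cv2.resize(c['bgr'],(800,600),interpolation=cv2.INTER_CUBIC))
E
```

```text
4.35 [663.8 264.2 123.8] [ 1.19  0.41 -0.72] -0.11990761496580142
scene [([259, 245], [592.0, 113.0], [602.0, 123.0]), ([248, 253], [634.0, 110.0], [643.0, 120.0]), ([268, 279], [653.0, 209.0], [661.0, 216.0]), ([278, 270], [613.0, 209.0], [623.0, 216.0]), ([260, 263], [633.0, 158.0], [642.0, 167.0]), ([258, 257], [623.0, 140.0], [632.0, 149.0]), ([267, 250], [588.0, 142.0], [598.0, 151.0])]
side [([219, 234], [584.0, 116.0], [575.0, 132.0]), ([205, 227], [633.0, 108.0], [623.0, 124.0]), ([180, 248], [659.0, 203.0], [648.0, 217.0]), ([194, 257], [608.0, 216.0], [599.0, 229.0])]
wrist [([239, 0], [636.0, 128.0], [637.0, 133.0]), ([247, 115], [656.0, 210.0], [655.0, 209.0]), ([310, 110], [605.0, 221.0], [608.0, 220.0]), ([306, 0], [588.0, 143.0], [592.0, 147.0])]
[641.68411798 200.3237149  267.7633725 ] [0.45029605 3.02747156 0.44354538]
```

View pics/w2.png

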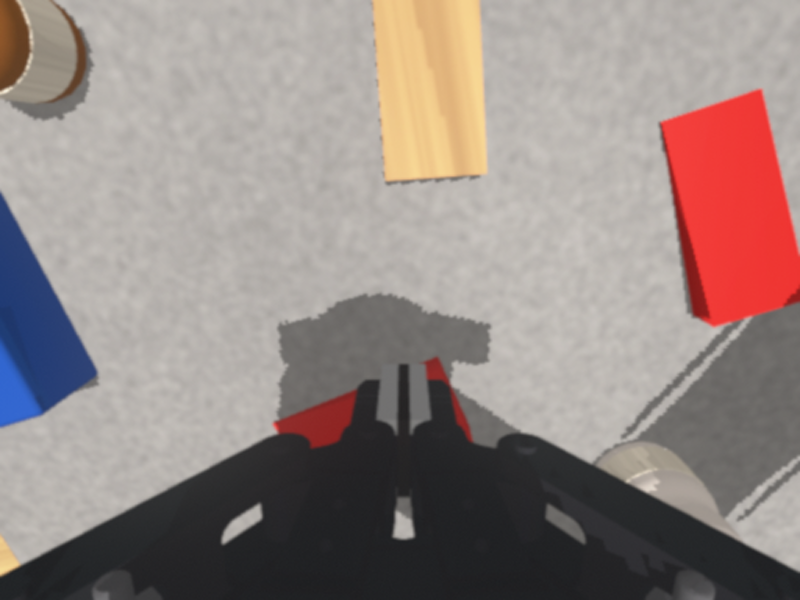

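Wedge is now at heading ≈0.235, origin ≈(619,163); wrist picture shows its back edge at (385,182)-(487,175). The lateral miss is down to about 6 mm. Next I set up behind the back face with the fingers apart, so there are two contacts.

>>> carry_out --increments '[{"dp":[-0.005,-0.008,-0.02],"delta_rot":[0,0,0.02]},{"dp":[-0.014,-0.02,-0.05],"delta_rot":[0,0,0.04]},{"dp":[-0.022,-0.033,-0.08],"delta_rot":[0,0,0.06]},{"dp":[-0.022,-0.033,-0.105],"delta_rot":[0,0,0.06]},{"dp":[-0.022,-0.033,-0.116],"delta_rot":[0,0,0.06]},{"dp":[-0.022,-0.033,-0.12],"delta_rot":[0,0,0.06]},{"dp":[-0.022,-0.033,-0.12],"delta_rot":[0,0,0.06]},{"dp":[-0.022,-0.033,-0.12],"delta_rot":[0,0,0.06]}]' --hand 0.22

```text
clock: 5.5
tool_pos: [641.3, 231.2, 2.0]
orientation: [-0.254, -2.096, 2.094]
force: [1.1, 0.5, 0.4]
grip_width: 18.7
```

>>> carry_out --increments '[{"dp":[-0.003,-0.01,0],"delta_rot":[0,0,0]},{"dp":[-0.006,-0.02,0],"delta_rot":[0,0,0]},{"dp":[-0.009,-0.03,0],"delta_rot":[0,0,0]},{"dp":[-0.012,-0.042,0],"delta_rot":[0,0,-0.01]},{"dp":[-0.014,-0.052,0],"delta_rot":[0,0,-0.02]},{"dp":[-0.017,-0.062,0],"delta_rot":[0,0,-0.02]},{"dp":[-0.019,-0.07,0],"delta_rot":[0,0,-0.02]},{"dp":[-0.019,-0.07,0],"delta_rot":[0,0,-0.02]}]'

```text
clock: 6.5
tool_pos: [621.2, 159.9, 0.9]
orientation: [-0.272, -2.081, 2.083]
force: [-0.2, 0.4, -0.8]
grip_width: 18.8
```

```bash
python3 look.py; python3 - <<'E'
from h import *
c=dict(np.load('wrist.npz'));print(c['position'])
d=dict(np.load('side.npz'))
a=cv2.resize(c['bgr'],(400,300)); b=cv2.resize(d['bgr'][130:280,140:340],(400,300),interpolation=cv2.INTER_CUBIC)
cv2.imwrite('pics/w3.png',np.hstack([cv2.resize(a,(400,300)),b]))
E
```

```text
6.5 [621.2 159.9   0.9] [-0.21  0.4  -0.76] 18.823192711662
scene [([246, 230], [581.0, 47.0], [591.0, 58.0]), ([239, 236], [612.0, 48.0], [621.0, 59.0]), ([248, 246], [617.0, 93.0], [626.0, 103.0]), ([250, 235], [586.0, 69.0], [596.0, 79.0])]
side [([234, 220], [569.0, 50.0], [560.0, 68.0]), ([224, 214], [607.0, 39.0], [597.0, 57.0]), ([212, 221], [626.0, 79.0], [616.0, 96.0]), ([217, 226], [604.0, 91.0], [594.0, 108.0]), ([206, 239], [609.0, 147.0], [599.0, 162.0]), ([213, 241], [588.0, 146.0], [578.0, 161.0])]
wrist [([210, 0], [612.0, 49.0], [611.0, 55.0]), ([214, 243], [642.0, 152.0], [637.0, 144.0]), ([329, 243], [587.0, 167.0], [589.0, 156.0]), ([336, 0], [563.0, 62.0], [569.0, 66.0])]
[603.26176626  91.43023808 143.47741854]
```

View pics/w3.png

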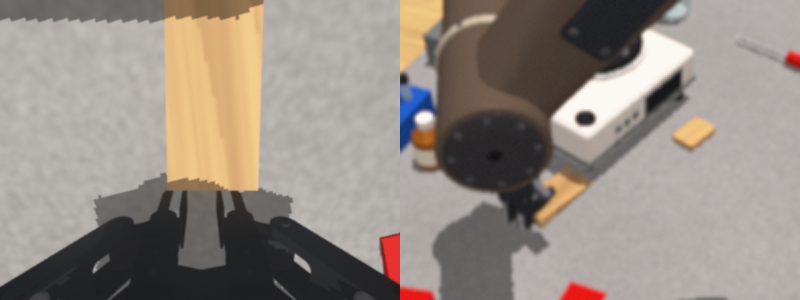

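>>> carry_out --increments '[{"dp":[0.0005,0.002,0.003],"delta_rot":[0,0,0]},{"dp":[-0.001,-0.005,0.004],"delta_rot":[0,0,0]},{"dp":[-0.004,-0.015,0.004],"delta_rot":[0,0,0]},{"dp":[-0.006,-0.025,0.004],"delta_rot":[0,0,0]},{"dp":[-0.009,-0.034,0.004],"delta_rot":[0,0,0]},{"dp":[-0.011,-0.041,0.004],"delta_rot":[0,0,0]},{"dp":[-0.012,-0.046,0.004],"delta_rot":[0,0,0]},{"dp":[-0.012,-0.046,0.004],"delta_rot":[0,0,0]}]'

```text
clock: 7.65
tool_pos: [609.3, 114.2, 4.9]
orientation: [-0.272, -2.082, 2.083]
force: [0.3, -0.1, -0.2]
grip_width: 18.8
```

>>> carry_out --increments '[{"dp":[-0.0005,-0.001,0],"delta_rot":[0,0,0]},{"dp":[-0.0005,-0.002,0],"delta_rot":[0,0,0]},{"dp":[-0.0008,-0.003,0],"delta_rot":[0,0,0]},{"dp":[-0.001,-0.004,0],"delta_rot":[0,0,0]},{"dp":[-0.0013,-0.005,0],"delta_rot":[0,0,0]},{"dp":[-0.0015,-0.006,0],"delta_rot":[0,0,0]},{"dp":[-0.0015,-0.006,0],"delta_rot":[0,0,0]},{"dp":[-0.0015,-0.006,0],"delta_rot":[0,0,0]}]'

```text
clock: 8.65
tool_pos: [608.2, 108.8, 5.1]
orientation: [-0.272, -2.083, 2.083]
force: [-0.6, -0.4, -0.6]
grip_width: 18.8
```

```bash
python3 look.py
```

```text
8.65 [608.2 108.8   5.1] [-0.57 -0.45 -0.59] 18.839009784693854
wrist [([215, 159], [617.0, 60.0], [613.0, 57.0]), ([217, 242], [628.0, 102.0], [623.0, 93.0]), ([328, 242], [573.0, 117.0], [575.0, 106.0]), ([330, 160], [564.0, 75.0], [567.0, 70.0])]
```

>>> carry_out --increments '[{"dp":[-0.0003,-0.001,0],"delta_rot":[0,0,0]},{"dp":[-0.0005,-0.002,0],"delta_rot":[0,0,0]},{"dp":[-0.0008,-0.003,0],"delta_rot":[0,0,0]},{"dp":[-0.0008,-0.003,0],"delta_rot":[0,0,0]},{"dp":[-0.0008,-0.003,0],"delta_rot":[0,0,0]},{"dp":[-0.0008,-0.003,0],"delta_rot":[0,0,0]},{"dp":[-0.0008,-0.003,0],"delta_rot":[0,0,0]},{"dp":[-0.0008,-0.003,0],"delta_rot":[0,0,0]}]'

```text
clock: 9.8
tool_pos: [607.6, 106.1, 5.2]
orientation: [-0.273, -2.083, 2.083]
force: [0.8, 3.2, -1.5]
grip_width: 19.0
```

>>> carry_out --increments '[{"dp":[-0.0003,-0.001,0],"delta_rot":[0,0,0]},{"dp":[-0.0003,-0.001,0],"delta_rot":[0,0,0]},{"dp":[-0.0003,-0.001,0],"delta_rot":[0,0,0]},{"dp":[-0.0003,-0.001,0],"delta_rot":[0,0,0]},{"dp":[-0.0003,-0.001,0],"delta_rot":[0,0,0]},{"dp":[-0.0003,-0.001,0],"delta_rot":[0,0,0]},{"dp":[-0.0003,-0.001,0],"delta_rot":[0,0,0]},{"dp":[-0.0003,-0.001,0],"delta_rot":[0,0,0]}]'

```text
clock: 10.8
tool_pos: [607.6, 105.3, 5.2]
orientation: [-0.273, -2.084, 2.082]
force: [2.3, 6.4, -2.0]
grip_width: 18.6
```

Force rose from under 1 N to 6.8 N over about 3 mm, so it is snug. I'll back off and look.

>>> carry_out --increments '[{"dp":[0.001,0.005,0],"delta_rot":[0,0,0]},{"dp":[0.005,0.02,0],"delta_rot":[0,0,0]},{"dp":[0.01,0.04,0.01],"delta_rot":[0,0,0]},{"dp":[0.015,0.06,0.04],"delta_rot":[0,0,0]},{"dp":[0.02,0.08,0.085],"delta_rot":[0,0,0]},{"dp":[0.02,0.08,0.13],"delta_rot":[0,0,0]},{"dp":[0.02,0.08,0.175],"delta_rot":[0,0,0]},{"dp":[0.02,0.08,0.2],"delta_rot":[0,0,0]}]' --hand 0

```text
clock: 11.8
tool_pos: [628.0, 186.4, 209.1]
orientation: [-0.275, -2.087, 2.083]
force: [-0.9, 0.5, 0.6]
grip_width: -0.1
```

```bash
python3 look.py; python3 - <<'E'
from h import *
c=dict(np.load('wrist.npz'));print(c['position'])
g=cv2.cvtColor(c['bgr'],cv2.COLOR_BGR2GRAY)
u,v=proj(c,(582,30,102)).astype(int); print(u,v)
m=(g<70).astype(np.uint8); _,lab,st,ce=cv2.connectedComponentsWithStats(m)
for s,k in zip(st,ce):
    if 60<s[4]<2500 and abs(k[0]-u)<40 and abs(k[1]-v)<40: print(s,k,plane(c,k,102).round(1))
cv2.imwrite('pics/w4.png',cv2.resize(c['bgr'],(800,600),interpolation=cv2.INTER_CUBIC))
E
```

```text
11.8 [628.  186.4 209.1] [-0.89  0.48  0.57] -0.1204805869377567
scene [([250, 226], [562.0, 45.0], [573.0, 56.0]), ([237, 231], [603.0, 30.0], [613.0, 42.0]), ([246, 246], [621.0, 89.0], [630.0, 99.0]), ([259, 239], [577.0, 98.0], [587.0, 108.0])]
wrist [([241, 21], [609.0, 39.0], [609.0, 44.0]), ([240, 74], [624.0, 87.0], [623.0, 89.0]), ([287, 76], [576.0, 102.0], [578.0, 103.0]), ([290, 22], [562.0, 53.0], [564.0, 57.0])]
[609.65211541 116.97456055 352.18917226]
266 -40
```

View pics/w4.png

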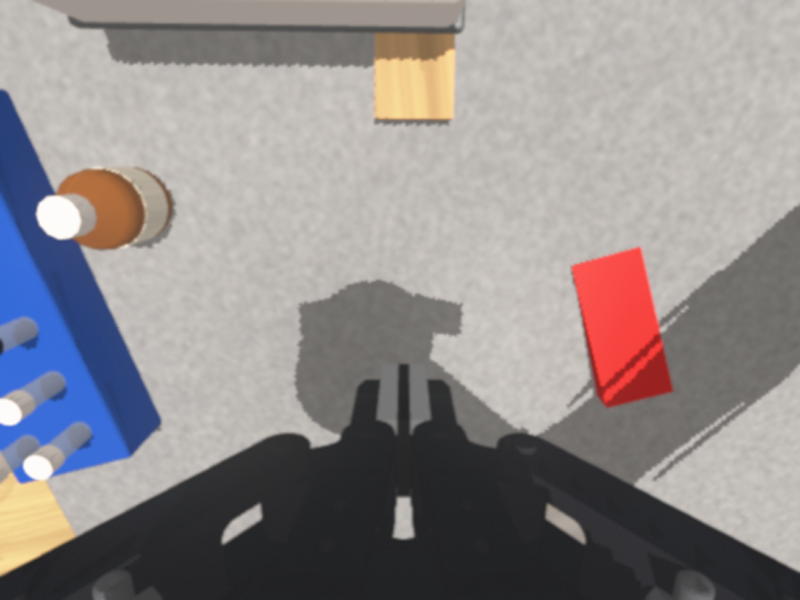

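Wrist view: the wedge is under the left side of the unit's near corner (visible part at (375..455, 33..122)) and square to the edge. Everything else looks untouched. Now I'll move to view the pad.

>>> carry_out --increments '[{"dp":[-0.008,-0.02,0],"delta_rot":[0,0,0]},{"dp":[-0.018,-0.045,0],"delta_rot":[0,0,0]},{"dp":[-0.03,-0.07,0],"delta_rot":[0,0,0]},{"dp":[-0.036,-0.085,0],"delta_rot":[0,0,0]},{"dp":[-0.038,-0.09,0],"delta_rot":[0,0,0]},{"dp":[-0.038,-0.09,0],"delta_rot":[0,0,0]},{"dp":[-0.038,-0.09,0],"delta_rot":[0,0,0]},{"dp":[-0.038,-0.09,0],"delta_rot":[0,0,0]}]'

```text
clock: 12.95
tool_pos: [589.2, 95.3, 204.8]
orientation: [-0.271, -2.083, 2.083]
force: [-0.6, 0.0, -0.3]
grip_width: -0.4
```

```bash
python3 - <<'E'
from h import *
s=manip.read_state();print(s['tool_pos'],s['force'])
c=cam('wrist');g=cv2.cvtColor(c['bgr'],cv2.COLOR_BGR2GRAY)
u,v=proj(c,(582,30,102)).astype(int); print(u,v)
m=(g<75).astype(np.uint8); _,lab,st,ce=cv2.connectedComponentsWithStats(m)
for t,k in zip(st,ce):
    if t[4]>60 and abs(k[0]-u)<60 and abs(k[1]-v)<60: print(t,k,plane(c,k,102).round(1), plane(c,k,96).round(1))
cv2.imwrite('pics/w5.png',c['bgr'])
E
```

```text
[589.24981954  95.32233466 204.84800768] [-0.57811562  0.00129553 -0.29360834]
245 109
[     0      0    512    384 148178] [263.40848169 152.04155138] [577.2  65.  102. ] [577.3  65.9  96. ]
[ 228   85   39   41 1217] [247.23171734 104.78471652] [579.9  27.2 102. ] [580.1  27.2  96. ]
```

View pics/w5.png

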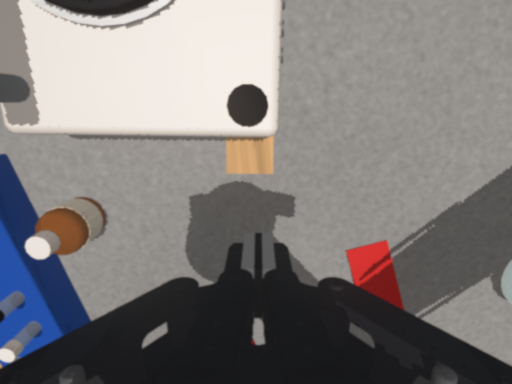

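Wrist view: the pad at (247,105) maps to (580,27), and the wedge (227..273) is centred under that corner. Now moving over the pad.

>>> carry_out --increments '[{"dp":[-0.003,-0.02,0],"delta_rot":[0,0,0]},{"dp":[-0.006,-0.045,0],"delta_rot":[0,0,0]},{"dp":[-0.009,-0.068,-0.01],"delta_rot":[0,0,0]},{"dp":[-0.009,-0.068,-0.04],"delta_rot":[0,0,0]},{"dp":[-0.009,-0.068,-0.065],"delta_rot":[0,0,0]},{"dp":[-0.009,-0.068,-0.083],"delta_rot":[0,0,0]},{"dp":[-0.009,-0.068,-0.093],"delta_rot":[0,0,0]},{"dp":[-0.009,-0.068,-0.096],"delta_rot":[0,0,0]}]'

```text
clock: 14.0
tool_pos: [579.8, 26.2, 108.4]
orientation: [-0.272, -2.082, 2.083]
force: [-0.6, -0.1, -0.1]
grip_width: -0.1
```

>>> carry_out --increments '[{"dp":[0,0,-0.001],"delta_rot":[0,0,0]},{"dp":[0,0,-0.002],"delta_rot":[0,0,0]},{"dp":[0,0,-0.003],"delta_rot":[0,0,0]},{"dp":[0,0,-0.004],"delta_rot":[0,0,0]},{"dp":[0,0,-0.005],"delta_rot":[0,0,0]},{"dp":[0,0,-0.006],"delta_rot":[0,0,0]},{"dp":[0,0,-0.006],"delta_rot":[0,0,0]},{"dp":[0,0,-0.006],"delta_rot":[0,0,0]}]'

```text
clock: 15.0
tool_pos: [580.1, 26.8, 103.1]
orientation: [-0.272, -2.083, 2.083]
force: [-0.8, 0.1, -1.0]
grip_width: -0.1
```

>>> carry_out --increments '[{"dp":[0,0,-0.0005],"delta_rot":[0,0,0]},{"dp":[0,0,-0.001],"delta_rot":[0,0,0]},{"dp":[0,0,-0.0015],"delta_rot":[0,0,0]},{"dp":[0,0,-0.002],"delta_rot":[0,0,0]},{"dp":[0,0,-0.002],"delta_rot":[0,0,0]},{"dp":[0,0,-0.002],"delta_rot":[0,0,0]},{"dp":[0,0,-0.002],"delta_rot":[0,0,0]},{"dp":[0,0,-0.002],"delta_rot":[0,0,0]}]'

```text
clock: 16.0
tool_pos: [580.2, 26.8, 102.0]
orientation: [-0.273, -2.083, 2.083]
force: [-4.5, 0.9, 8.2]
grip_width: -0.2
```

>>> carry_out --increments '[{"dp":[-0.0005,0,-0.0003],"delta_rot":[0,0,0]},{"dp":[-0.001,0,-0.0006],"delta_rot":[0,0,0]},{"dp":[-0.001,0,-0.001],"delta_rot":[0,0,0]},{"dp":[-0.001,0,-0.0013],"delta_rot":[0,0,0]},{"dp":[-0.001,0,-0.0013],"delta_rot":[0,0,0]},{"dp":[-0.001,0,-0.0013],"delta_rot":[0,0,0]},{"dp":[-0.001,0,-0.0013],"delta_rot":[0,0,0]},{"dp":[-0.001,0,-0.0013],"delta_rot":[0,0,0]}]'

```text
clock: 17.0
tool_pos: [580.1, 26.8, 101.9]
orientation: [-0.274, -2.085, 2.084]
force: [-3.8, 0.1, 14.2]
grip_width: 0.2
```

>>> carry_out --increments '[{"dp":[-0.0003,0,-0.0005],"delta_rot":[0,0,0]},{"dp":[-0.0005,0,-0.001],"delta_rot":[0,0,0]},{"dp":[-0.0005,0,-0.0013],"delta_rot":[0,0,0]},{"dp":[-0.0005,0,-0.0013],"delta_rot":[0,0,0]},{"dp":[-0.0005,0,-0.0013],"delta_rot":[0,0,0]},{"dp":[-0.0005,0,-0.0013],"delta_rot":[0,0,0]},{"dp":[-0.0005,0,-0.0013],"delta_rot":[0,0,0]},{"dp":[-0.0005,0,-0.0013],"delta_rot":[0,0,0]}]'

```text
clock: 18.0
tool_pos: [580.1, 27.0, 101.8]
orientation: [-0.275, -2.086, 2.085]
force: [-6.5, 1.0, 22.6]
grip_width: 0.1
```

>>> carry_out --increments '[{"dp":[0,0,0.002],"delta_rot":[0,0,0]},{"dp":[0,0,0.008],"delta_rot":[0,0,0]},{"dp":[0,0,0.03],"delta_rot":[0,0,0]},{"dp":[0,0.01,0.07],"delta_rot":[0,0,0]},{"dp":[0.004,0.04,0.1],"delta_rot":[0,0,0]},{"dp":[0.008,0.07,0.11],"delta_rot":[0,0,0]},{"dp":[0.008,0.07,0.11],"delta_rot":[0,0,0]},{"dp":[0.008,0.07,0.11],"delta_rot":[0,0,0]}]'

```text
clock: 19.0
tool_pos: [586.0, 96.6, 207.8]
orientation: [-0.271, -2.082, 2.083]
force: [-0.6, 0.4, -0.4]
grip_width: 0.2
```

```bash
python3 - <<'E'
from h import *
c=cam('wrist');g=cv2.cvtColor(c['bgr'],cv2.COLOR_BGR2GRAY)
u,v=proj(c,(580,27,102)).astype(int)
m=(g<75).astype(np.uint8); _,lab,st,ce=cv2.connectedComponentsWithStats(m)
for t,k in zip(st,ce):
    if 60<t[4]<5000 and abs(k[0]-u)<60 and abs(k[1]-v)<60: print(t,k,plane(c,k,102).round(1))
s=cam('side'); print(manip.read_state()['force'],manip.read_state()['tool_pos'])
cv2.imwrite('pics/w6.png',np.hstack([cv2.resize(c['bgr'],(400,300)),cv2.resize(s['bgr'],(400,300))]))
E
```

```text
[ 224   85   38   40 1180] [242.66610169 104.31186441] [579.9  27.2 102. ]
[ 0.01814038  0.64499378 -0.11391438] [586.08311957  96.08577218 207.7632563 ]
```

View pics/w6.png

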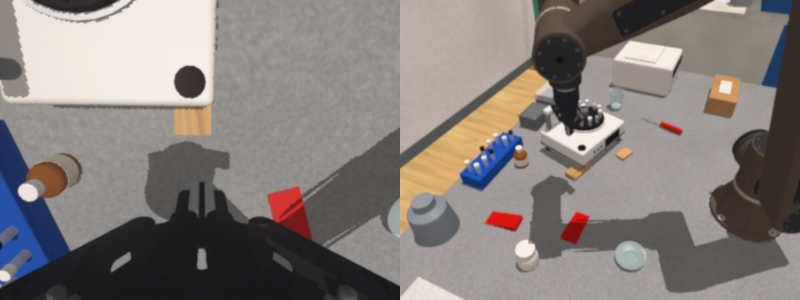

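The pad is at exactly the same place, the wedge is still under the corner, and the gripper is clear and touching nothing. Handing in.

```bash
python3 -c "
from station import manip
print(manip.hand_in())"
```

```text
the job is handed in; nothing more can be done
None
```

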